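# Snap the sealing cap onto a loaded centrifuge bucket

## Robot

A 6-joint arm with a two-finger parallel gripper is mounted at the origin on the work surface. World frame = base frame: x ahead of the robot, y to its left, z up, the work surface at z = 0. Lengths are in m, angles in rad, forces in N, time in s.
With the tool pointing down it reaches from about 0.225 to 0.725 m from the base axis. Payload 3.1 kg.
Tool frame: the origin (TCP) lies at the very end of the fingers, on their centre line; the grasp point (between the pads) lies 19 mm behind it; z points along the fingers, y is the direction in which the jaws open and shut (so a half turn about z gives the same grasp; the last joint's range is limited). The gripper opens to 85 mm and grips with 20 to 120 N. Pads are 22 mm wide; open, the fingers measure 114 mm over their backs; the gripper's body (76 mm by 85 mm) begins 54 mm behind the grasp point. The pads swing forward as they close: fully open they stand 13 mm farther back than shut.
Start: joints at [-1.297, 0.048, 0.099, 1.622, 0, 1.443], TCP at [0.205, -0.483, 0.231] pointing down, gripper open.
Joint ranges: [-2.91, 2.91], [-0.99, 1.94], [-1.21, 1.42], [-2.12, 2.29], [-1.49, 1.47], [-3.14, 3.14]. Speed limits (rad/s): [2.79, 2.79, 3.14, 3.14, 3.14, 3.14].

## Interface

Orientations are given as a rotation vector (axis times angle).
In Python, from rig import bot gives the robot as it stands. The module is installed in compiled form; this text tells all that it offers.
- The arm moves only by the shell command python3 -m pendant 'ROWS' [FORCE]. ROWS is a JSON object of lists of equal length, an entry for each row: "travel": the shift along the tool's x, y, z in cm, a list of three; "yaw": the turn about the tool's z in rad; "jaw": the finger opening in cm, from 0 to 8.54. In form: {"travel": [[tx, ty, tz], ...], "yaw": [yaw, ...], "jaw": [jaw, ...]}. A call has 1 to 8 rows; each row is the pose to reach, as a shift and turn from the pose measured when the call began, along the tool's axes at that moment; what a row does not reach only later rows make up. A row lasts 1/12 s, in which the tool goes at most 41.7 mm and 7.16 degrees, less where a joint would pass 70% of its speed; a pose out of reach is approached as far as the arm can. A call with a gripper value outside its range is refused whole. The fingers move at their own pace and stop on an object; FORCE is the grip in N (left out, the last holds). Time passes only in rows, so rows that repeat a pose let the fingers close. It gives the time, the measured TCP pose, the force and the opening at its end, in the units of the state.
- bot.get_state(): the state, without advancing time (a new reading comes with each control period).
- bot.capture(name): name is "scene" or "side" or "wrist"; returns the picture (480x640x3 uint8, red, green, blue); there is no depth.
- bot.camera_params(name): a dict with "fx", "fy", "cx", "cy" (pixels), "k1" (the pictures are not rectified: a ray, as slopes to the right and down, at radius r is drawn at 1 + k1 r^2 times it, then the intrinsics apply), "origin" and "orientation" of the camera in the world; the wrist camera has in their place "tool_from_camera" (4x4, takes a point from camera to tool coordinates, whose origin is the TCP and whose axes are the flange's). Camera axes: x right, y up, looking along -z (the intrinsics and any distortion apply to the point x, -y, -z); pixel columns grow to the right and rows downward; lengths in m; the calibration is good to about 2 mm. A picture is of the moment at which its call begins: read the wrist's pose just before it. camera_params takes no time and is no camera call.
- bot.close_job(): hands the job in, once; it reports no verdict.
The state is a dict: "clock": time; "joints": joint angles; "dq": joint speeds; "effort": joint torques, N m; "position": TCP position; "tool_rot": TCP orientation; "contact_force": force on the tool from outside, world axes, zero at the start; "wrist_torque": the same for the moment, N m; "finger_gap": finger opening in m.
Only numpy, scipy, OpenCV 4.12 (cv2) and the standard library are available. Lean on these libraries where they do the work, as an engineer would, in place of code of your own. Each camera call takes 0.05 s, during which the arm holds its last target. There are 200 camera calls.

## Task

Seal the loaded centrifuge bucket that still stands open: take the loose cap from the bench, set it in the bucket's mouth and press it straight down until the clip arms at both ends have snapped under the rim and the cap lies level and fully home, then let go. The tubes inside are glass, so do not lean hard on it (80 N would crack them), and leave everything else on the bench standing where it is.

Things in the scene. Friction and masses are not known exactly. Their poses are not given: they have to be found in the camera images.
- rim (a point): The point over the middle of the white cradle's well, level with the top of the open bucket's rim (120 mm above the bench); x along the cradle's long side, z up. The cradle is fixed, but the bucket stands loose in it, squarely: the middle of its mouth lies up to 9 mm from this point along x and up to 9 mm along y, and this reading does not tell where. About 7 N slides it sideways.
- stand: White cradle, 154 x 120 mm, lips 26 mm high (origin: centre of its underside, x along the long side), with the open aluminium bucket: 120 x 86 mm outside, rim flange 128 x 94 mm and 8 mm deep, mouth 112 x 78 mm with upright walls. White caps of glass tubes begin 30 mm below the rim; the top 30 mm are empty. Over 80 N from the cap cracks the tubes.
- cap_grip (a point): Clear cap of about 180 g, start flat on the bench: the centre of its handle bar (76 mm along x, 16 mm wide, 14 mm high, free beneath), 58 mm above the foot of the plug and 28 mm above the cap's plate (130 x 96 x 6 mm; its underside 34 mm below this point); z up. The plug (109 x 75 mm, 24 mm deep, foot edge rounded 2.5 mm) goes into the mouth. Home: this point 34 mm above the rim.
- cap_end_a (a point): The cap's +x end, on the plate's underside, 60 mm from its middle and 34 mm below cap_grip; level with the rim's top when home. Here a sprung rigid clip arm 40 mm wide (pivot on top of the plate) reaches 20 mm below the plate. Its ramp meets the rim at about 16 mm above home and it snaps under the flange 2 mm above home; both ends together take some 10 to 20 N.
- cap_end_b (a point): The same at the cap's -x end: an equal clip arm. The cap is the same either way round. If pressed unevenly one end may snap before the other.
- partner_grip (a point): Handle bar of the other cap, on the partner bucket in its own fixed cradle: that one is already sealed and shows what the finished job looks like. Top of its handle 162 mm above the bench.
- flask: Conical glass flask with a white plug, 85 mm wide, 160 mm high; loose; origin: centre of its underside.
- burner_a: Spirit burner, 72 mm wide, 86 mm high; loose; origin: centre of its underside.
- burner_b: A second spirit burner, the same size, standing between the cradles and the cap; loose; origin: centre of its underside.
- dishes: Stack of culture dishes, 91 mm wide, 98 mm high; loose; origin: centre of its underside.
- tube_rack: White rack of tubes and loops, 70 x 170 mm, 220 mm high in all; loose; origin: centre of its underside.
- slide_box: Flat grey slide box, 80 x 55 x 30 mm, lying among the cradles and the cap; loose; origin: centre of its underside.
Not all that is in view belongs to the job. Leave any pink or purple look-alike of the stand alone.

How it is judged:
By the outcome, as a careful person would: the job done as asked, in the order asked, and still so for the second after the job is handed in, with the robot touching nothing.
It also fails if it takes over 58 s, if anything falls off the work surface, if the arm or the gripper's body presses on something with over 40 N, if the wrist force passes 120 N, or if a joint passes its speed limit or range.

## Working session

There is one attempt and no reset: what is moved stays moved. The work goes in short steps, Python scripts to look and compute and a shell command to move; the robot and the scene stay as the last step left them, time stands still between calls to the robot, and variables do not carry over. Pictures are saved under pics/ and viewed, about 8 in all and at most 12, crops included, and the job is handed in when it is done.

```bash
mkdir -p pics; python3 - <<'E'
from rig import bot
import cv2,numpy as np
s=bot.get_state();print({k:np.round(v,3).tolist() for k,v in s.items()})
for n in("scene","side","wrist"):
    im=bot.capture(n);cv2.imwrite(f"pics/{n}0.png",im[:,:,::-1])
    print(n,{k:np.round(v,4).tolist() for k,v in bot.camera_params(n).items()})
E
```

```text
{'clock': 0.0, 'joints': [-1.297, 0.049, 0.098, 1.622, -0.0, 1.443], 'dq': [-0.0, -0.001, -0.002, -0.0, -0.001, -0.001], 'effort': [-0.0, -33.878, 32.002, 0.02, -0.0, 0.0], 'position': [0.205, -0.483, 0.23], 'tool_rot': [-3.076, -0.626, 0.0], 'contact_force': [-0.255, 0.18, -0.011], 'wrist_torque': [-0.019, -0.026, 0.076], 'finger_gap': 0.085}
scene {'fx': 596.5513, 'fy': 596.5513, 'cx': 324.3104, 'cy': 237.9452, 'k1': -0.1977, 'origin': [1.7938, -0.0473, 1.1403], 'orientation': [0.7077, 0.673, 1.4338]}
side {'fx': 497.6041, 'fy': 497.6041, 'cx': 318.577, 'cy': 239.9525, 'k1': 0.0155, 'origin': [0.1561, 0.8315, 0.874], 'orientation': [0.2499, -1.1752, -2.4843]}
wrist {'fx': 345.1797, 'fy': 345.1797, 'cx': 323.8837, 'cy': 238.6952, 'k1': 0.0042, 'tool_from_camera': [[-0.0016, 0.9561, 0.2932, 0.0743], [1.0, 0.0009, 0.0025, 0.0], [0.0021, 0.2932, -0.9561, -0.1429], [0.0, 0.0, 0.0, 1.0]]}
```

View pics/scene0.png

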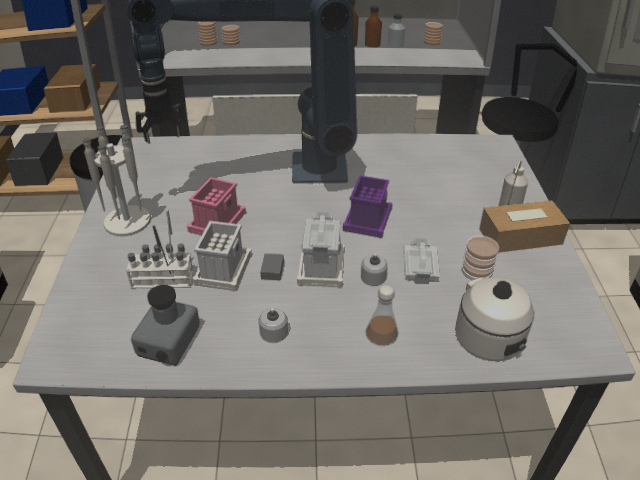

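View pics/side0.png

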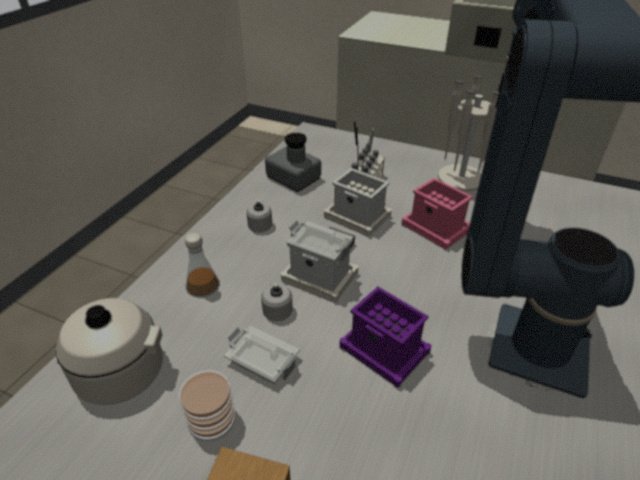

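Scene: the open bucket is at about (220,255), the cap at (421,262), the sealed partner at (322,250), burner_b at (374,268) and the slide box at (272,266). Side: the bucket is at (358,198), the cap at (262,353).

```bash
cat > h.py <<'E'
from rig import bot
import cv2,numpy as np
from scipy.spatial.transform import Rotation as R
def T(pos,rv):
    M=np.eye(4);M[:3,:3]=R.from_rotvec(rv).as_matrix();M[:3,3]=pos;return M
def tool(s=None):
    s=s or bot.get_state();return T(s["position"],s["tool_rot"])
def cam(n,tl=None):
    p=bot.camera_params(n)
    M=(tool() if tl is None else tl)@np.array(p["tool_from_camera"]) if n=="wrist" else T(p["origin"],p["orientation"])
    return p,M
def ray(c,uv):
    p,M=c;d=np.array([(uv[0]-p["cx"])/p["fx"],(uv[1]-p["cy"])/p["fy"]]);u=d.copy()
    for _ in range(20):u=d/(1+p["k1"]*(u@u))
    v=M[:3,:3]@[u[0],-u[1],-1];return M[:3,3],v/np.linalg.norm(v)
def proj(c,X):
    p,M=c;q=(np.atleast_2d(X)-M[:3,3])@M[:3,:3];u=np.stack([q[:,0],-q[:,1]],1)/-q[:,2:]
    u*=1+p["k1"]*(u**2).sum(1,keepdims=True);return u*p["fx"]+[p["cx"],p["cy"]]
def onz(c,uv,z):
    o,v=ray(c,uv);return o+v*(z-o[2])/v[2]
def tri(rs):
    A=sum(np.eye(3)-np.outer(v,v) for o,v in rs);b=sum((np.eye(3)-np.outer(v,v))@o for o,v in rs)
    X=np.linalg.solve(A,b);return X,[np.linalg.norm(np.cross(X-o,v))*1e3 for o,v in rs]
def snap(n,name):
    s=bot.get_state();im=bot.capture(n);c=cam(n,tool(s));cv2.imwrite(f"pics/{name}.png",im[:,:,::-1]);np.save(f"pics/{name}.npy",tool(s));return im,c
def load(name): return cv2.imread(f"pics/{name}.png"),cam("wrist",np.load(f"pics/{name}.npy"))
def togo(X,yawdir=None):
    """cm shift in present tool axes to world X; yaw to bring tool y along world angle yawdir"""
    M=tool();d=M[:3,:3].T@(np.array(X)-M[:3,3])*100
    y=None
    if yawdir is not None:
        t=M[:3,:3].T@[np.cos(yawdir),np.sin(yawdir),0];y=(np.arctan2(t[1],t[0])-np.pi/2+np.pi/2)%np.pi-np.pi/2
    return np.round(d,2),y
E
python3 - <<'E'
from h import *
A,B=cam("scene"),cam("side")
for n,a,b in [("cap handle",(421,253),(262,348)),("bucket rim",(221,238),(360,188)),("partner",(323,231),(322,238)),("burnerb",(374,258),(276,290)),("flask",(386,292),(194,238))]:
    print(n,*tri([ray(A,a),ray(B,b)]))
M=tool();print(M.round(2))
E
```

```text
cap handle [0.52849293 0.27846893 0.04762953] [np.float64(3.705389594955841), np.float64(3.7053895949559283)]
bucket rim [ 0.52555492 -0.28065337  0.1076717 ] [np.float64(3.4151828271920714), np.float64(3.415182827192161)]
partner [ 0.5222849  -0.003662    0.13004027] [np.float64(1.3080315731416248), np.float64(1.308031573141721)]
burnerb [0.57077981 0.1376528  0.06930122] [np.float64(2.171931801798075), np.float64(2.17193180179818)]
flask [0.78193317 0.13863067 0.14868307] [np.float64(1.4074724093850004), np.float64(1.407472409384652)]
[[ 0.92  0.39 -0.    0.21]
 [ 0.39 -0.92  0.   -0.48]
 [ 0.   -0.   -1.    0.23]
 [ 0.    0.    0.    1.  ]]
```

View pics/wrist0.png

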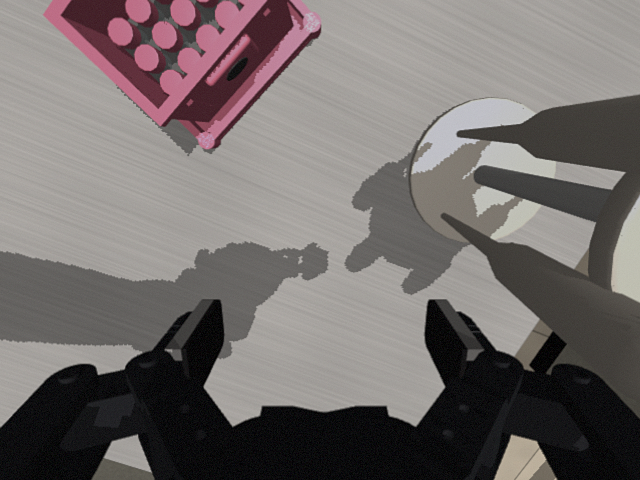

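The wrist picture shows only the pink look-alike and a retort stand. Image up is tool +x and image right is tool +y. I'll move above the bucket.

```bash
python3 -m pendant '{"travel":[[0,0,-4],[0,0,-8],[2,0,-10],[6,-1,-10],[10,-2,-10],[14,-3,-10],[18,-4,-10],[22,-5,-10]],"yaw":[0,0,0,0,0,0,0,0],"jaw":[8.5,8.5,8.5,8.5,8.5,8.5,8.5,8.5]}' && python3 -m pendant '{"travel":[[4,-0.5,0],[8,-1.2,0],[10,-1.5,0],[10,-1.5,0],[10,-1.5,0]],"yaw":[0,0,0,0,0],"jaw":[8.5,8.5,8.5,8.5,8.5]}' && python3 -c "
from h import *
snap('wrist','b1')"
```

```text
clock: 0.82
position: [0.3893, -0.3495, 0.3303]
tool_rot: [-3.077, -0.626, 0.0]
contact_force: [0.0, -1.6, -0.2]
finger_gap: 0.0852
clock: 1.23
position: [0.4761, -0.2958, 0.3295]
tool_rot: [-3.075, -0.63, 0.003]
contact_force: [0.7, 0.3, 0.7]
finger_gap: 0.085
```

View pics/b1.png

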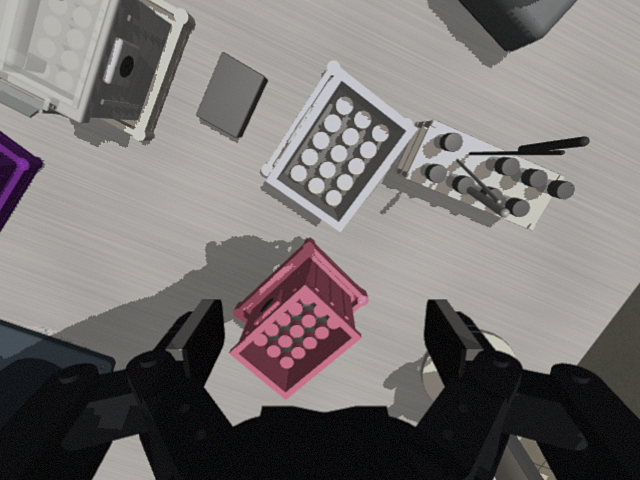

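The picture shows the open bucket with rim corners at about (333,68), (416,130), (339,230) and (265,165), and the slide box at (232,95). Below them stands the pink look-alike. I'll work out the pose and align the tool for a close, aligned view.

```bash
python3 - <<'E'
from h import *
im,c=load("b1")
P=np.array([onz(c,p,.12) for p in [(333,68),(416,130),(339,230),(265,165)]]);print(P.round(4))
ctr=P.mean(0);L=(P[1]+P[0]-P[2]-P[3])/2
e=[np.linalg.norm(P[i]-P[(i+1)%4]) for i in range(4)];print(ctr,np.round(e,4))
l=P[1]-P[2]+P[0]-P[3];a=np.arctan2(l[1],l[0]);print("long",np.degrees(a))
l/=np.linalg.norm(l);print(togo([*(ctr-.05*l)[:2],.30],a+np.pi/2), togo([*(ctr+.05*l)[:2],.30]))
E
```

```text
[[ 0.5997 -0.2507  0.12  ]
 [ 0.5811 -0.3467  0.12  ]
 [ 0.4594 -0.3186  0.12  ]
 [ 0.4922 -0.2231  0.12  ]]
[ 0.53308449 -0.2847895   0.12      ] [0.0978 0.1249 0.101  0.111 ]
long -13.64205336255697
(array([ 1.77, -1.8 ,  2.99]), np.float64(0.6402160066377176)) (array([9.79, 4.18, 2.96]), None)
```

```bash
python3 -m pendant '{"travel":[[1,-1,1],[1.8,-1.8,2],[1.8,-1.8,3],[1.8,-1.8,3],[1.8,-1.8,3],[1.8,-1.8,3],[1.8,-1.8,3],[1.8,-1.8,3]],"yaw":[0.1,0.2,0.32,0.44,0.56,0.64,0.64,0.64],"jaw":[8.5,8.5,8.5,8.5,8.5,8.5,8.5,8.5]}' && python3 -c "
from h import *
im,c=snap('wrist','b2')
cv2.imwrite('pics/b2z.png',cv2.resize(im[0:300,170:490,::-1],None,fx=2,fy=2,interpolation=cv2.INTER_CUBIC))"
```

```text
clock: 1.95
position: [0.4837, -0.274, 0.3001]
tool_rot: [-3.118, 0.373, 0.004]
contact_force: [-0.3, -0.5, 0.2]
finger_gap: 0.0852
```

View pics/b2z.png

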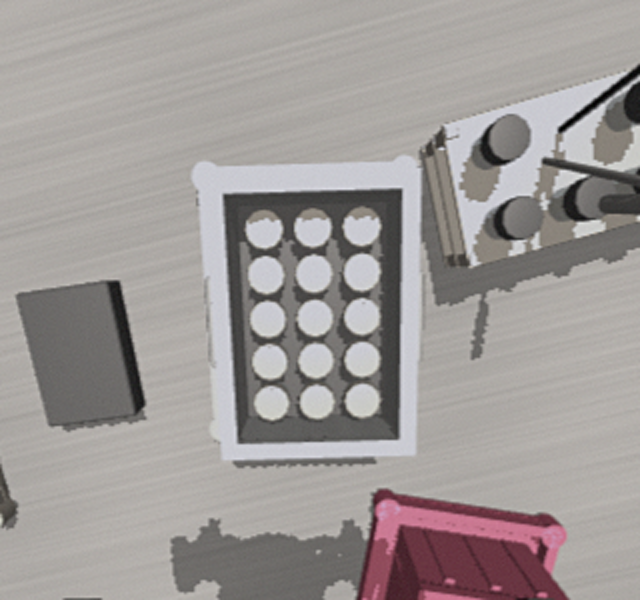

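The aligned view shows the mouth corners, in the zoomed picture, at (224,195), (402,189), (400,439) and (238,442). I'll fit the mouth outline by sub-pixel methods in both wrist views, with height free.

```bash
cat > fit.py <<'E'
from h import *
from scipy.optimize import least_squares
def rect(p,lx,ly):
    x,y,z,a=p;c,s=np.cos(a),np.sin(a)
    return np.array([[x+c*u-s*v,y+s*u+c*v,z] for u,v in [(lx,ly),(lx,-ly),(-lx,-ly),(-lx,ly)]])
def edges(g,q,n=25,w=5,sign=0):
    """subpixel strongest-gradient points across the predicted quad sides; sign>0: brighter outside"""
    out=[];cen=q.mean(0);g=cv2.GaussianBlur(g.astype(np.float32),(0,0),.8);t=np.arange(-w,w+.01,.25)
    for i in range(4):
        a,b=q[i],q[(i+1)%4];d=(b-a)/np.linalg.norm(b-a);nn=np.array([d[1],-d[0]])
        if nn@((a+b)/2-cen)<0:nn=-nn
        for f in np.linspace(.12,.88,n):
            pt=a+f*(b-a);L=(pt+np.outer(t,nn)).astype(np.float32)
            v=cv2.remap(g,L[:,0].copy().reshape(1,-1),L[:,1].copy().reshape(1,-1),cv2.INTER_LINEAR)[0]
            k=np.gradient(v);k=np.abs(k) if sign==0 else k*sign
            j=k.argmax()
            if k[j]>2: out.append((i,pt,nn,t[j]))
    return out
def fit(views,p0,lx,ly,w=(8,4,3),sign=0,free=(0,1,2,3)):
    p=np.array(p0,float);free=list(free)
    for ww in w:
        E=[(c,edges(g,proj(c,rect(p,lx,ly)),w=ww,sign=sign)) for g,c in views]
        def res(x):
            pp=p.copy();pp[free]=x;r=[]
            for c,e in E:
                q=proj(c,rect(pp,lx,ly))
                for i,pt,nn,t in e:
                    a,b=q[i],q[(i+1)%4];d=(b-a)/np.linalg.norm(b-a);m=np.array([d[1],-d[0]]);m=m if m@nn>0 else -m
                    r.append((pt+t*nn-a)@m)
            return np.array(r)
        s=least_squares(res,p[free],loss="soft_l1",f_scale=.5);p[free]=s.x
    return p,np.sqrt(np.median(s.fun**2)),len(s.fun)
def gv(n):
    im,c=load(n);return cv2.cvtColor(im,cv2.COLOR_BGR2GRAY),c
E
python3 - <<'E'
from fit import *
v=[gv("b1"),gv("b2")]
P=np.array([onz(v[1][1],(170+a/2,b/2),.12) for a,b in [(224,195),(402,189),(400,439),(238,442)]])
print(P.round(4),[round(np.linalg.norm(P[i]-P[(i+1)%4]),4) for i in range(4)])
p0=[*P.mean(0),np.radians(-13.6)]
for vv in (v,[v[0]],[v[1]]): print(fit(vv,p0,.056,.039,sign=1))
print(fit([v[1]],p0,.056,.039,sign=1,free=(0,1,3)))
E
```

```text
[[ 0.5924 -0.2625  0.12  ]
 [ 0.5764 -0.338   0.12  ]
 [ 0.4673 -0.315   0.12  ]
 [ 0.4843 -0.2389  0.12  ]] [np.float64(0.0772), np.float64(0.1115), np.float64(0.078), np.float64(0.1106)]
(array([ 0.53032572, -0.28828256,  0.11948135, -0.21324474]), np.float64(0.25075589106615054), 200)
(array([ 0.53021629, -0.28854532,  0.11935188, -0.2134454 ]), np.float64(0.05674668300702997), 100)
(array([ 0.5304059 , -0.28806484,  0.11947977, -0.21158797]), np.float64(0.2642550037395772), 100)
(array([ 0.53043131, -0.28806617,  0.12      , -0.21197651]), np.float64(0.26056538799957923), 100)
```

The two views agree. The mouth is at (0.5304, -0.2881), height 0.1195, yaw -0.212. Next I'll go over to the cap, well above everything.

```bash
python3 -m pendant '{"travel":[[-1,-4,0],[-2,-8,0],[-3,-12,0],[-4,-16,0],[-5,-20,0],[-6,-24,0],[-7,-28,0],[-8,-32,0]],"yaw":[0,0,0,0,0,0,0,0],"jaw":[8.5,8.5,8.5,8.5,8.5,8.5,8.5,8.5]}' && python3 -m pendant '{"travel":[[-1,-4,0],[-2,-8,0],[-3,-12,0],[-4,-16,0],[-5,-20,1],[-5.5,-21.5,3],[-5.5,-21.5,4],[-5.5,-21.5,4]],"yaw":[0,0,0,0,0,0,0,0],"jaw":[8.5,8.5,8.5,8.5,8.5,8.5,8.5,8.5]}' && python3 -c "
from h import *
im,c=snap('wrist','c1')"
```

```text
clock: 2.67
position: [0.4718, -0.0129, 0.301]
tool_rot: [-3.097, 0.292, -0.001]
contact_force: [0.3, 0.2, 0.5]
finger_gap: 0.0848
clock: 3.33
position: [0.4401, 0.0265, 0.2845]
tool_rot: [-3.069, 0.213, -0.001]
contact_force: [0.2, 0.2, -0.8]
finger_gap: 0.0849
```

View pics/c1.png

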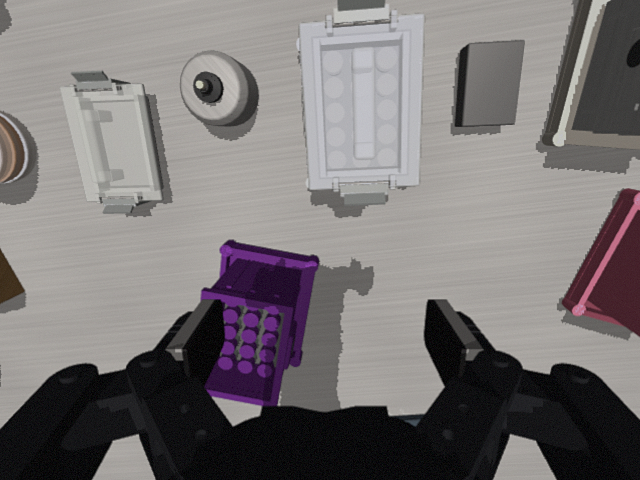

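The picture shows the cap at about (115,145) lengthwise, burner_b at (215,88) and the partner at (362,100). The purple look-alike is below. The arm fell short, so I'll check the joints.

```bash
python3 - <<'E'
from h import *
s=bot.get_state();print(np.round(s["joints"],3),np.round(s["dq"],3),s["position"],s["tool_rot"])
im,c=load("c1")
P=np.array([onz(c,p,.03) for p in [(63,87),(145,82),(160,198),(90,203)]]);print(P.round(4))
l=P[0]-P[3]+P[1]-P[2];a=np.arctan2(l[1],l[0]);ctr=P.mean(0);l/=np.linalg.norm(l);print(ctr,np.degrees(a))
print(togo([*(ctr-.05*l)[:2],.25],a+np.pi/2))
E
```

```text
[-0.139 -0.154  0.009  1.74   0.065  3.141] [0.004 0.019 0.023 0.011 0.003 0.003] [0.43931379 0.02674026 0.28347433] [-3.06859149e+00  2.12800629e-01  3.06840696e-03]
[[0.603  0.314  0.03  ]
 [0.5942 0.2195 0.03  ]
 [0.468  0.2393 0.03  ]
 [0.4732 0.3289 0.03  ]]
[0.5346367  0.27544475 0.03      ] -7.710880019196625
(array([  1.04, -25.66,   5.03]), np.float64(-0.0036885756952296234))
```

Joint 6 hit its limit, so I'll take the half-turned grasp: same jaws, camera on the robot's side.

```bash
python3 -m pendant '{"travel":[[1,-3,0],[3,-6.5,0],[5,-10,0],[7,-14,0],[9,-18,0],[10,-22,0],[11,-26,0],[11,-26,0]],"yaw":[-0.12,-0.24,-0.36,-0.48,-0.6,-0.72,-0.84,-0.96],"jaw":[8.5,8.5,8.5,8.5,8.5,8.5,8.5,8.5]}' && python3 -m pendant '{"travel":[[0,0,0],[0,0,0],[0,0,1],[0,0,2],[0,0,3],[0,0,3],[0,0,3],[0,0,3]],"yaw":[-0.12,-0.24,-0.36,-0.48,-0.6,-0.72,-0.84,-0.96],"jaw":[8.5,8.5,8.5,8.5,8.5,8.5,8.5,8.5]}' && python3 -m pendant '{"travel":[[0,0,0],[0,0,0],[0,0,0],[0,0,0],[0,0,0],[0,0,0],[0,0,0],[0,0,0]],"yaw":[-0.12,-0.24,-0.36,-0.48,-0.6,-0.72,-0.84,-0.96],"jaw":[8.5,8.5,8.5,8.5,8.5,8.5,8.5,8.5]}' && python3 - <<'E'
from h import *
print(bot.get_state()["joints"],togo([.584,.269,.25],np.radians(-7.7+90)))
E
```

```text
clock: 4.05
position: [0.5856, 0.2744, 0.295]
tool_rot: [-2.816, -1.244, -0.039]
contact_force: [-1.4, -0.5, -1.6]
finger_gap: 0.085
clock: 4.72
position: [0.5854, 0.2761, 0.2636]
tool_rot: [-1.927, -2.423, -0.077]
contact_force: [-0.5, -0.7, -0.1]
finger_gap: 0.085
clock: 5.38
position: [0.5853, 0.2758, 0.2627]
tool_rot: [-0.587, -3.067, -0.1]
contact_force: [-0.2, 0.4, -0.4]
finger_gap: 0.085
[0.30517567 0.37281603 0.53815502 1.72116599 0.06453713 0.68383323] (array([-0.17, -0.76,  1.22]), np.float64(-0.24333189465722382))
```

```bash
python3 - <<'E'
from h import *
M=tool();print(M.round(4));print("tilt deg",np.degrees(np.arccos(-M[2,2])))
for n in("b2","c1"):print(n,np.load(f"pics/{n}.npy")[:3,2].round(4))
E
```

```text
[[-0.9293  0.3694 -0.0051  0.5853]
 [ 0.3683  0.9274  0.066   0.2758]
 [ 0.0291  0.0594 -0.9978  0.2627]
 [ 0.      0.      0.      1.    ]]
tilt deg 3.7957363151253003
b2 [-0.0021  0.0018 -1.    ]
c1 [ 0.0049  0.0652 -0.9979]
```

Hitting the limit left joint 5 at 0.065 rad, which is a 3.7° sideways tilt. Rows can't command tilt directly. Joint 6's other limit should undo it by symmetry, so I'll go there and ratchet it out in small steps.

```bash
for i in 1 2 3 4; do python3 -m pendant '{"travel":[[0,0,0],[0,0,0],[0,0,0],[0,0,0],[0,0,0],[0,0,0],[0,0,0],[0,0,0]],"yaw":[-0.12,-0.24,-0.36,-0.48,-0.6,-0.72,-0.84,-0.94],"jaw":[8.5,8.5,8.5,8.5,8.5,8.5,8.5,8.5]}' | grep -E "pos|rot"; done; python3 -m pendant '{"travel":[[0,0,0],[0,0,0]],"yaw":[-0.12,-0.12],"jaw":[8.5,8.5]}'; python3 -c "
from h import *
print(np.round(bot.get_state()['joints'],4))"
```

```text
position: [0.5853, 0.2756, 0.2618]
tool_rot: [-0.875, 3.003, 0.101]
position: [0.5853, 0.2752, 0.2608]
tool_rot: [-2.128, 2.256, 0.081]
position: [0.5853, 0.2749, 0.2598]
tool_rot: [-2.905, 1.034, 0.046]
position: [0.5853, 0.2746, 0.2589]
tool_rot: [-3.051, -0.401, 0.002]
clock: 8.22
position: [0.5772, 0.2963, 0.2579]
tool_rot: [-3.046, -0.532, -0.007]
contact_force: [0.1, -0.8, 0.7]
finger_gap: 0.085
[ 0.3475  0.3795  0.5377  1.7157  0.0481 -3.1398]
```

Right direction: joint 5 went from 0.065 to 0.048. I'll continue.

```bash
for i in 1 2; do python3 -m pendant '{"travel":[[0,0,0],[0,0,0]],"yaw":[-0.12,-0.12],"jaw":[8.5,8.5]}'| grep -E "pos|rot"; python3 -c "
from h import *
print(np.round(bot.get_state()['joints'],4))"; done
```

```text
position: [0.5622, 0.3295, 0.257]
tool_rot: [-3.048, -0.641, -0.018]
[ 0.4154  0.3859  0.5446  1.7127  0.0243 -3.1407]
position: [0.5444, 0.3626, 0.256]
tool_rot: [-3.045, -0.752, -0.026]
[ 4.8480e-01  3.9450e-01  5.5410e-01  1.7130e+00  7.0000e-04 -3.1407e+00]
```

```bash
python3 -m pendant '{"travel":[[0,0,0],[0,0,0],[0,0,0],[0,0,0],[0,0,0],[0,0,0],[0,0,0],[0,0,0]],"yaw":[0.12,0.24,0.36,0.48,0.6,0.72,0.84,0.96],"jaw":[8.5,8.5,8.5,8.5,8.5,8.5,8.5,8.5]}' | grep -E "pos|rot"; python3 -c "
from h import *
M=tool();print(np.round(bot.get_state()['joints'],4),M[:3,2].round(4), togo([.584,.269,.25],np.radians(-7.7+90)))"
```

```text
position: [0.5442, 0.3626, 0.2554]
tool_rot: [-3.039, 0.747, -0.018]
[ 4.8470e-01  3.9480e-01  5.5330e-01  1.7129e+00  1.2000e-03 -2.1749e+00] [ 0.0139  0.0087 -0.9999] (array([7.86, 6.45, 0.52]), np.float64(-0.34770513927520685))
```

```bash
Z='"travel":[[0,0,0],[0,0,0],[0,0,0],[0,0,0],[0,0,0],[0,0,0],[0,0,0],[0,0,0]],"jaw":[8.5,8.5,8.5,8.5,8.5,8.5,8.5,8.5]'; python3 -m pendant '{"travel":[[2,1.6,0],[4,3.2,0],[6,4.8,0],[7.9,6.4,0.5],[7.9,6.4,0.5],[7.9,6.4,0.5],[7.9,6.4,0.5],[7.9,6.4,0.5]],"yaw":[0.12,0.24,0.36,0.48,0.6,0.72,0.84,0.96],"jaw":[8.5,8.5,8.5,8.5,8.5,8.5,8.5,8.5]}' | grep -E "pos|rot"; python3 -m pendant '{"travel":[[0,0,0],[0,0,0],[0,0,0],[0,0,0],[0,0,0],[0,0,0],[0,0,0],[0,0,0]],"yaw":[0.12,0.24,0.36,0.48,0.6,0.72,0.84,0.96],"jaw":[8.5,8.5,8.5,8.5,8.5,8.5,8.5,8.5]}' | grep -E "pos|rot"; python3 -m pendant '{"travel":[[0,0,0],[0,0,0],[0,0,0],[0,0,0],[0,0,0],[0,0,0],[0,0,0],[0,0,0]],"yaw":[0.12,0.24,0.36,0.48,0.6,0.72,0.84,0.88],"jaw":[8.5,8.5,8.5,8.5,8.5,8.5,8.5,8.5]}'; python3 -c "
from h import *
M=tool();print(np.round(bot.get_state()['joints'],4),M[:3,2].round(4), togo([.584,.269,.25],np.radians(-7.7+90)))
im,c=snap('wrist','c2')
cv2.imwrite('pics/c2z.png',cv2.resize(im[0:300,170:490,::-1],None,fx=2,fy=2,interpolation=cv2.INTER_CUBIC))"
```

```text
position: [0.5845, 0.2689, 0.2495]
tool_rot: [-2.341, 2.072, -0.006]
position: [0.5843, 0.2688, 0.2489]
tool_rot: [-1.112, 2.923, 0.007]
clock: 11.22
position: [0.5841, 0.2688, 0.2483]
tool_rot: [0.247, 3.122, 0.016]
contact_force: [0.2, -0.7, -0.3]
finger_gap: 0.0852
[0.3244 0.3619 0.4964 1.6924 0.0054 0.4826] [ 0.0105  0.0093 -0.9999] (array([ 0.01,  0.02, -0.17]), np.float64(-0.023789925956046343))
```

View pics/c2z.png

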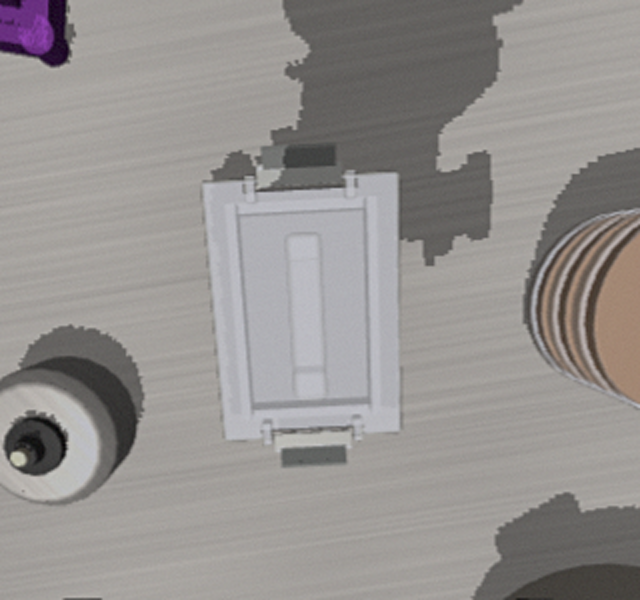

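The cap's plate corners in the zoomed view are at (204,182), (398,173), (400,431) and (225,439). The handle bar runs from (304,234) to (309,398). Next I'll fit the plate.

```bash
python3 - <<'E'
from fit import *
v=[gv("c1"),gv("c2")]
Pz=[(204,182),(398,173),(400,431),(225,439)]
P=np.array([onz(v[1][1],(170+a/2,b/2),.03) for a,b in Pz])
print(P.round(4),[round(np.linalg.norm(P[i]-P[(i+1)%4]),4) for i in range(4)])
p0=[*P.mean(0),-.15];print(p0)
for vv in (v,v[1:],v[:1]): print(fit(vv,p0,.065,.048,w=(5,3,2)))
p,_,_=fit(v[1:],p0,.065,.048,w=(5,3,2),free=(0,1,3));print(p)
# handle-bar top, ends
c=v[1][1]
for a,b in [(304,234),(309,398)]: print("bar",onz(c,(170+a/2,b/2),.065).round(4))
print(togo([p[0],p[1],.039],p[3]+np.pi/2))
E
```

```text
[[0.4659 0.2399 0.03  ]
 [0.4767 0.3327 0.03  ]
 [0.6035 0.3185 0.03  ]
 [0.5926 0.225  0.03  ]] [np.float64(0.0934), np.float64(0.1276), np.float64(0.0941), np.float64(0.1276)]
[np.float64(0.5346744641003941), np.float64(0.2790472608369608), np.float64(0.030000000000000027), -0.15]
(array([ 0.53359208,  0.27900402,  0.02565157, -0.10190486]), np.float64(0.5398217663002456), 178)
(array([ 0.5342381 ,  0.27851602,  0.02086485, -0.1090041 ]), np.float64(0.26283894521896844), 84)
(array([ 0.53270922,  0.2810072 ,  0.02318314, -0.0980367 ]), np.float64(0.5676300572215895), 93)
[ 0.53212656  0.27865246  0.03       -0.11511084]
bar [0.4979 0.2832 0.065 ]
bar [0.5711 0.2737 0.065 ]
(array([ 5.47, -0.06, 20.88]), np.float64(-0.041899194046422616))
```

```bash
python3 -m pendant '{"travel":[[2,0,3],[4,0,6],[5.3,0,10],[5.3,0,14],[5.3,0,14],[5.3,0,14]],"yaw":[-0.04,-0.04,-0.04,-0.04,-0.04,-0.04],"jaw":[8.5,8.5,8.5,7,6,5]}' && python3 - <<'E'
from h import *
print(togo([.534,.2786,.038],-.115+np.pi/2))
E
```

```text
clock: 11.77
position: [0.5292, 0.2769, 0.1033]
tool_rot: [0.182, 3.136, 0.009]
contact_force: [-0.3, -0.2, -0.2]
finger_gap: 0.0514
(array([-0.45,  0.18,  6.53]), np.float64(-0.0011874998632246392))
```

```bash
python3 -m pendant '{"travel":[[-0.45,0.2,2],[-0.45,0.2,4],[-0.45,0.2,5.5],[-0.45,0.2,6.3],[-0.45,0.2,6.5],[-0.45,0.2,6.5],[-0.45,0.2,6.5]],"yaw":[0,0,0,0,0,0,0],"jaw":[5,5,5,5,5,5,5]}' && python3 - <<'E'
from h import *
print(togo([.534,.2786,.038],-.115+np.pi/2))
E
python3 -m pendant '{"travel":[[0,0,0],[0,0,0],[0,0,0],[0,0,0],[0,0,0],[0,0,0],[0,0,0],[0,0,0]],"yaw":[0,0,0,0,0,0,0,0],"jaw":[4,3,2,1,1,1,1,1]}' 60
```

```text
clock: 12.35
position: [0.5363, 0.2795, 0.0412]
tool_rot: [0.182, 3.132, 0.012]
contact_force: [-0.4, -0.8, -0.2]
finger_gap: 0.0498
(array([ 0.22, -0.12,  0.32]), np.float64(-0.0013289022192013444))
clock: 13.02
position: [0.537, 0.2797, 0.0425]
tool_rot: [0.182, 3.13, 0.013]
contact_force: [-0.2, -0.1, 5.5]
finger_gap: 0.0152
```

```bash
python3 -m pendant '{"travel":[[0,0,-1],[0,0,-2],[0,0,-5],[0,0,-9],[0,0,-13],[0,0,-17],[0,0,-20],[0,0,-20]],"yaw":[0,0,0,0,0,0,0,0],"jaw":[1,1,1,1,1,1,1,1]}' && python3 - <<'E'
from h import *
print(tool()[:3,2].round(4))
im,c=snap('wrist','g1')
cv2.imwrite('pics/g1b.png',im[:,:,::-1])
E
```

```text
clock: 13.68
position: [0.5385, 0.2793, 0.2523]
tool_rot: [0.181, 3.116, 0.023]
contact_force: [-0.1, 0.0, 0.0]
finger_gap: 0.0149
[ 0.0207  0.0133 -0.9997]
```

View pics/g1.png

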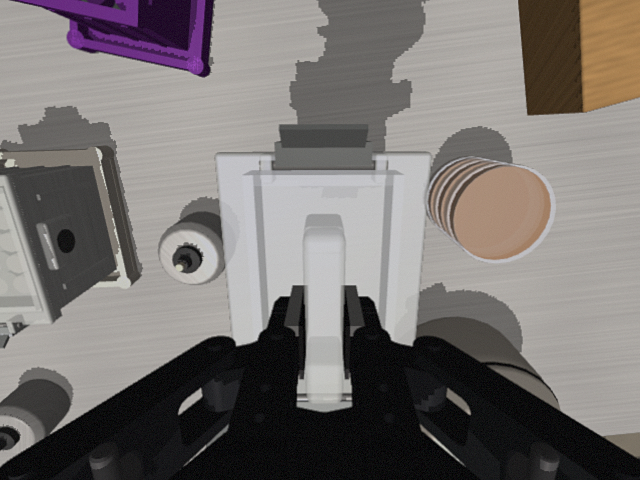

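The cap is held squarely: bar between the pads, plate's near edge from (216,153) to (431,152). I'll carry it high to a place where this same half-turned camera also sees most of the bucket mouth. That makes any calibration bias common to both.

```bash
python3 -m pendant '{"travel":[[0,0,-4],[-1,-3,-7],[-2,-7,-8.5],[-3,-11,-8.5],[-4,-15,-8.5],[-5,-19,-8.5],[-6,-23,-8.5],[-7,-27,-8.5]],"yaw":[0,0,0,0,0.02,0.04,0.06,0.08],"jaw":[1,1,1,1,1,1,1,1]}' && python3 - <<'E'
from h import *
print(tool()[:3,2].round(4),togo([.618,-.307,.33],-.212+np.pi/2))
E
```

```text
clock: 14.4
position: [0.5733, 0.0042, 0.3291]
tool_rot: [0.307, 3.115, 0.021]
contact_force: [0.6, -0.1, -1.6]
finger_gap: 0.0149
[ 0.0131  0.0123 -0.9998] (array([-10.47, -29.64,  -0.41]), np.float64(0.015126287432386087))
```

```bash
python3 -m pendant '{"travel":[[-1,-4,0],[-2,-8,0],[-4,-12,0],[-5.5,-16,0],[-7,-20,0],[-8.5,-24,0],[-9.5,-27,-0.4],[-10.5,-29.6,-0.4]],"yaw":[0,0,0,0,0,0,0,0],"jaw":[1,1,1,1,1,1,1,1]}' && python3 -m pendant '{"travel":[[0,0,0],[0,0,0]],"yaw":[0,0],"jaw":[1,1]}' && python3 - <<'E'
from h import *
print(tool()[:3,2].round(4),np.round(bot.get_state()["joints"],3))
snap('wrist','p1');snap('side','p1s')
E
```

```text
clock: 15.07
position: [0.6174, -0.3103, 0.3273]
tool_rot: [0.312, 3.118, 0.022]
contact_force: [0.3, -0.3, -0.4]
finger_gap: 0.0149
clock: 15.23
position: [0.6169, -0.3126, 0.322]
tool_rot: [0.318, 3.124, 0.028]
contact_force: [0.7, 0.1, -1.7]
finger_gap: 0.0148
[ 0.0032  0.0174 -0.9998] [-0.573  0.654  1.057  1.981  0.016 -0.37 ]
```

View pics/p1.png

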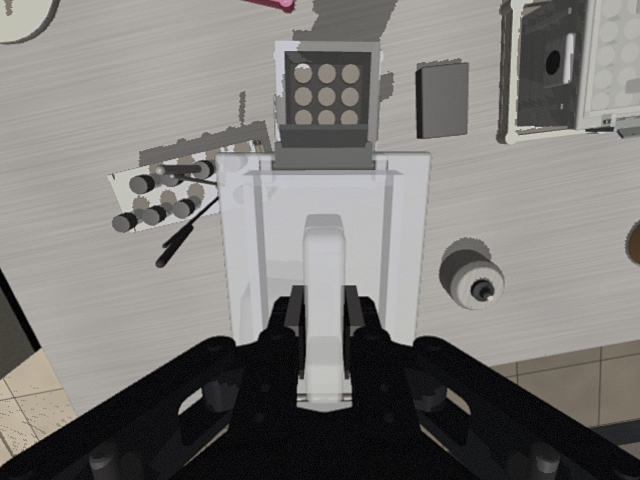

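The picture shows the mouth's base-side edge at row ~52, its sides at columns ~286 and ~371, and the cap's plate edge at row ~153. I'll fit both from this one image.

```bash
cat > fit2.py <<'E'
from fit import *
def sub(g,a,b,rng,w,n=30):
    d=(b-a)/np.linalg.norm(b-a);nn=np.array([d[1],-d[0]]);t=np.arange(-w,w+.01,.25);o=[]
    g=cv2.GaussianBlur(g.astype(np.float32),(0,0),.8)
    for f in np.linspace(*rng,n):
        L=(a+f*(b-a)+np.outer(t,nn)).astype(np.float32)
        v=cv2.remap(g,L[:,:1].T.copy(),L[:,1:].T.copy(),cv2.INTER_LINEAR)[0];k=np.abs(np.gradient(v));j=k.argmax()
        if k[j]>2:o.append(a+f*(b-a)+t[j]*nn)
    return np.array(o)
def gfit(g,c,model,p0,segs,w=(6,3,2),prior=None):
    p=np.array(p0,float)
    for ww in w:
        q=proj(c,model(p));E=[(i,sub(g,q[i],q[(i+1)%4],r,ww)) for i,r in segs]
        def res(x):
            q=proj(c,model(x));r=[]
            for i,pts in E:
                a,b=q[i],q[(i+1)%4];d=(b-a)/np.linalg.norm(b-a);r+=list((pts-a)@[d[1],-d[0]])
            if prior is not None:r+=list((x-prior[0])/prior[1])
            return np.array(r)
        s=least_squares(res,p,loss="soft_l1",f_scale=.5,x_scale=.01);p=s.x
    return p,np.median(np.abs(s.fun)),[len(e) for _,e in E]
def mouth(z=.1195):return lambda p:rect([p[0],p[1],z,p[2]],.056,.039)
Q=np.array([[1,1],[1,-1],[-1,-1],[-1,1]])*[.065,.048]
def plate(M):
    # p: tool-frame plate-top centre xyz, rotvec
    def f(p):
        X=np.c_[Q,np.zeros(4)]@R.from_rotvec(p[3:]).as_matrix().T+p[:3]
        return X@M[:3,:3].T+M[:3,3]
    return f
def plate_fit(n):
    g,c=gv(n);M=np.load(f"pics/{n}.npy")
    p0=[0,0,.0125,0,0,0]
    return gfit(g,c,plate(M),p0,[(0,(.1,.9)),(1,(.02,.5)),(3,(.5,.98))],w=(12,5,3),prior=(np.array(p0),np.array([1,1,1,.5,.5,.5])*1.)),M
E
python3 - <<'E'
from fit2 import *
for n in("g1","p1"):
    (p,e,k),M=plate_fit(n);print(n,"plate tool mm",(p[:3]*1e3).round(2),"rot",p[3:].round(4),e.round(2),k)
    Rw=M[:3,:3]@R.from_rotvec(p[3:]).as_matrix();print("   world ctr",(M[:3,:3]@p[:3]+M[:3,3]).round(4),"normal",Rw[:,2].round(4),"xang",(np.arctan2(-Rw[1,0],-Rw[0,0])).round(4))
g,c=gv("p1")
m,e,k=gfit(g,c,mouth(),[.5304,-.2881,-.212],[(1,(.52,.92)),(2,(.1,.9)),(3,(.08,.48))],w=(8,4,3));print("mouth",m.round(4),e.round(2),k)
E
```

```text
g1 plate tool mm [-4.65  0.73 16.65] rot [0.1463 0.1011 0.0213] 0.53 [23, 30, 30]
   world ctr [0.5435 0.2797 0.2358] normal [-0.0977 -0.1186 -0.9881] xang -0.1435
p1 plate tool mm [-5.22 -1.6  17.7 ] rot [-0.0949  0.0706 -0.0149] 0.24 [23, 30, 30]
   world ctr [ 0.6217 -0.3149  0.3043] normal [-0.0475  0.1238 -0.9912] xang -0.1835
mouth [ 0.5303 -0.288  -0.2154] 0.24 [30, 30, 30]
```

The mouth fit from the half-turned view, (0.5303, -0.2880), agrees with the first to 0.1 mm, so the camera bias is negligible. The plate's free tilt is ill-conditioned. I'll constrain it and also read the bar and plate edges by scan lines.

```bash
python3 - <<'E'
from fit2 import *
for n in("g1","p1"):
    g,c=gv(n);M=np.load(f"pics/{n}.npy")
    for s in (.0005,.01):
        p0=np.array([-.003,0,.0125,0,0,0]);pr=(p0,np.array([.1,.1,.002 if s<.001 else .02,s,s,.5])*.3)
        p,e,k=gfit(g,c,plate(M),p0,[(0,(.1,.9)),(1,(.02,.45)),(3,(.55,.98))],w=(8,5,3),prior=pr)
        print(n,s,(p[:3]*1e3).round(2),p[3:].round(4),e.round(2),proj(c,plate(M)(p)).round(1).tolist())
    def P(r,lo,hi):
        v=np.gradient(cv2.GaussianBlur(g.astype(np.float32),(0,0),1)[r,lo:hi]);i=np.argsort(-abs(v))[:8];return sorted((int(lo+j),round(float(v[j]),1)) for j in i)
    for r in (200,240,280,):print(r,"L",P(r,205,250),"R",P(r,400,445),"bar",P(r,295,355))
    I=np.linalg.inv(c[1])
im=cv2.imread("pics/g1.png");cv2.imwrite("pics/g1z.png",cv2.resize(im[140:410,205:445],None,fx=2.2,fy=2.2,interpolation=cv2.INTER_CUBIC))
E
```

```text
g1 0.0005 [-5.57 -1.2  15.15] [0.     0.     0.0147] 0.45 [[429.6, 171.1], [216.8, 168.4], [234.7, 404.2], [406.0, 405.8]]
g1 0.01 [-5.58 -1.23 15.31] [0.0002 0.0007 0.0157] 0.46 [[429.6, 171.2], [217.0, 168.2], [234.6, 403.9], [405.7, 405.6]]
200 L [(212, 2.4), (215, -2.5), (217, 7.2), (218, 18.3), (219, 24.2), (220, 19.8), (221, 11.5), (222, 5.1)] R [(427, -22.4), (428, -23.4), (430, 16.9), (431, 16.5), (436, 17.2), (438, -25.7), (439, -28.5), (442, 22.7)] bar [(302, 0.3), (316, -0.5), (333, 0.3), (336, -0.5), (337, -0.5), (339, 0.3), (340, 0.4), (346, 0.3)]
240 L [(207, -9.8), (208, -14.1), (209, -17.3), (210, -17.7), (211, -14.4), (222, 23.3), (223, 27.7), (224, 19.8)] R [(400, -1.5), (401, -1.2), (420, -3.3), (421, -7.2), (422, -9.2), (423, -6.3), (424, -1.3), (425, 1.0)] bar [(301, -6.4), (302, -8.4), (303, -4.4), (305, 5.0), (306, 4.4), (342, -5.5), (345, 8.2), (346, 8.4)]
280 L [(205, -12.3), (206, -12.4), (207, -11.4), (208, -8.0), (213, 7.5), (214, 7.5), (227, 7.5), (228, 9.0)] R [(416, -1.4), (417, -5.5), (418, -10.8), (419, -11.9), (420, -5.6), (421, 2.1), (422, 3.8), (42
[... 626 characters left out ...]
(303, -0.4), (314, 0.4), (327, -0.4), (330, 0.3), (340, -0.3)]
240 L [(220, -1.6), (221, -2.7), (223, 6.8), (224, 10.1), (225, 7.8), (226, 3.6), (246, 1.1), (247, 1.3)] R [(400, -1.0), (401, -0.7), (419, -1.0), (420, -3.6), (421, -7.3), (422, -8.8), (423, -5.4), (425, 1.4)] bar [(301, -6.2), (302, -8.4), (305, 5.4), (306, 4.9), (342, -5.5), (345, 7.8), (346, 8.6), (347, 4.7)]
280 L [(213, -0.6), (224, -0.8), (225, -1.1), (226, 1.6), (227, 6.6), (228, 8.6), (229, 6.2), (230, 2.6)] R [(417, -5.6), (418, -10.6), (419, -10.9), (437, -6.5), (438, -21.5), (439, -34.2), (440, -30.3), (441, -15.0)] bar [(304, 3.4), (305, 5.4), (306, 4.1), (341, -3.5), (342, -4.6), (344, 2.9), (345, 6.6), (346, 5.0)]
```

View pics/g1z.png

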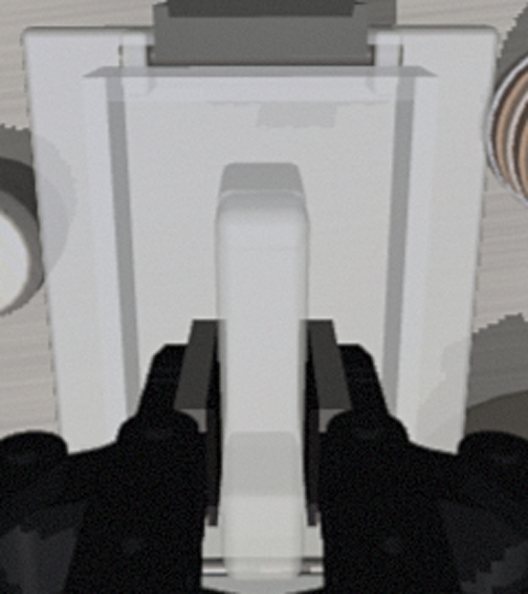

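The plate's true near edge is at row ~153.5; the fit had locked onto an inner line at row 169. I'll refit from a better start.

```bash
python3 - <<'E'
from fit2 import *
for n in("g1","p1"):
    g,c=gv(n);M=np.load(f"pics/{n}.npy")
    for s in (.001,.1):
        p0=np.array([.001,0,.0135,0,.03,0]);pr=(p0,np.array([.1,.1,.1,.005,s,.1]))
        p,e,k=gfit(g,c,plate(M),p0,[(0,(.06,.22)),(0,(.78,.94)),(1,(.15,.47)),(3,(.53,.85))],w=(4,3,2),prior=pr)
        Rw=M[:3,:3]@R.from_rotvec(p[3:]).as_matrix()
        print(n,s,(p[:3]*1e3).round(2),p[3:].round(4),e.round(2),k,proj(c,plate(M)(p))[:2].round(1).tolist(),"normal",Rw[:,2].round(4),"ang",np.arctan2(-Rw[1,0],-Rw[0,0]).round(4))
E
```

```text
g1 0.001 [ 2.72 -0.66 16.15] [ 0.0006  0.03   -0.0026] 0.25 [30, 30, 30, 30] [[430.8, 150.5], [213.3, 151.4]] normal [-0.0091  0.0161 -0.9998] ang -0.1133
g1 0.1 [ 2.82 -0.6  16.75] [ 0.0008  0.0494 -0.0025] 0.22 [30, 30, 30, 30] [[431.4, 150.4], [213.0, 151.4]] normal [-0.0284  0.0181 -0.9994] ang -0.1132
p1 0.001 [ 2.23 -0.23 17.22] [ 0.0002  0.0301 -0.0162] 0.29 [30, 30, 30, 30] [[429.1, 150.0], [213.3, 154.0]] normal [-0.0263  0.023  -0.9994] ang -0.1862
p1 0.1 [ 2.44 -0.26 18.4 ] [-0.0002  0.0718 -0.0175] 0.31 [30, 30, 30, 30] [[429.9, 149.9], [212.0, 154.1]] normal [-0.0672  0.0314 -0.9972] ang -0.1842
```

The cap's centre sits +2.6 mm along tool x and about 0 in y. That agrees with the bench measurement (+2.9 mm). I'll compute the standoff over the mouth.

```bash
cat > go.py <<'E'
from h import *
import sys
z=float(sys.argv[1]);s=bot.get_state();M=tool(s);tz=M[:3,2]
t=np.array([.5303+.0026*.977,-.2881-.0026*.214,z]);t[:2]-=tz[:2]*.042
print("to",togo(t,-.216+np.pi/2),"tz",tz.round(4),"pos",np.round(s["position"],4),"F",np.round(s["contact_force"],1),"tau",np.round(s["wrist_torque"],2),"gap",round(s["finger_gap"],4),"t",round(s["clock"],2))
E
python3 go.py .2
```

```text
to (array([ 8.74,  0.07, 12.54]), np.float64(0.016709768547617188)) tz [ 0.007   0.016  -0.9998] pos [ 0.6172 -0.3094  0.3257] F [-0.2  0.1 -1.5] tau [-0.    0.06  0.05] gap 0.0148 t 15.33
```

```bash
python3 -m pendant '{"travel":[[3,0,0],[6,0,1],[8.7,0,4],[8.7,0,8],[8.7,0,11],[8.7,0.1,12.5],[8.7,0.1,12.5],[8.7,0.1,12.5]],"yaw":[0.017,0.017,0.017,0.017,0.017,0.017,0.017,0.017],"jaw":[1,1,1,1,1,1,1,1]}' >/dev/null; python3 go.py .165; python3 go.py .165
```

```text
to (array([-0.08, -0.32,  3.53]), np.float64(0.002120370205355826)) tz [ 0.0059  0.0172 -0.9998] pos [ 0.5323 -0.2867  0.2004] F [ 1.   0.2 -1.8] tau [-0.03  0.03  0.06] gap 0.0149 t 16.0
to (array([-0.08, -0.32,  3.53]), np.float64(0.002120370205355826)) tz [ 0.0059  0.0172 -0.9998] pos [ 0.5323 -0.2867  0.2004] F [ 1.   0.2 -1.8] tau [-0.03  0.03  0.06] gap 0.0149 t 16.0
```

```bash
python3 -m pendant '{"travel":[[-0.1,-0.3,1],[-0.1,-0.3,2],[-0.1,-0.3,2.9],[-0.1,-0.3,3.1],[-0.1,-0.3,3.1],[-0.1,-0.3,3.1],[-0.1,-0.3,3.1],[-0.1,-0.3,3.1]],"yaw":[0,0,0,0,0,0,0,0],"jaw":[1,1,1,1,1,1,1,1]}' >/dev/null; python3 go.py .158; python3 - <<'E'
from h import *
snap('wrist','q1');im,_=snap('side','q1s');s2,_=snap('scene','q1c')
a=cv2.resize(im[130:280,290:440,::-1],(400,400),interpolation=cv2.INTER_CUBIC);b=cv2.resize(s2[190:310,160:280,::-1],(400,400),interpolation=cv2.INTER_CUBIC)
cv2.imwrite('pics/q1m.png',np.hstack([a,b]))
E
```

```text
to (array([ 0.06, -0.01,  1.19]), np.float64(0.0019562942816861995)) tz [ 0.0067  0.0166 -0.9998] pos [ 0.5331 -0.2896  0.1699] F [ 0.7 -0.1 -0.5] tau [-0.03  0.07  0.01] gap 0.0148 t 16.67
```

View pics/q1m.png

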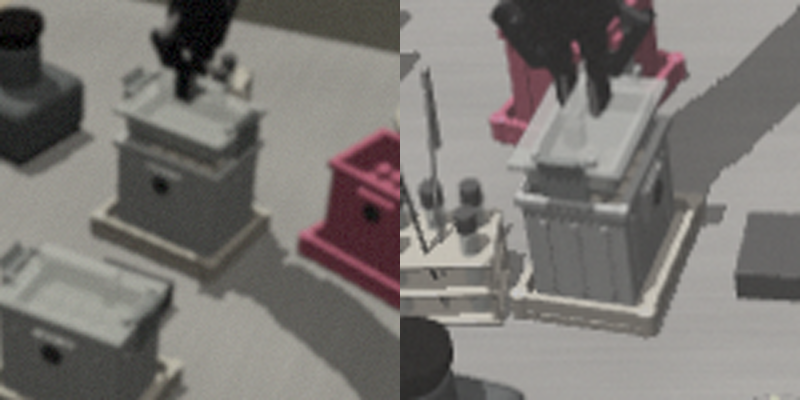

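Both fixed views show the cap level, square and centred just above the rim. I'll lower it slowly and watch the force.

```bash
python3 -m pendant '{"travel":[[0.05,0,0.2],[0.05,0,0.4],[0.05,0,0.6],[0.05,0,0.8],[0.05,0,1.0],[0.05,0,1.2],[0.05,0,1.2]],"yaw":[0,0,0,0,0,0,0],"jaw":[1,1,1,1,1,1,1]}' >/dev/null; python3 go.py .152
```

```text
to (array([-0.03, -0.04,  0.51]), np.float64(0.0020318407835089314)) tz [ 0.0059  0.0173 -0.9998] pos [ 0.5324 -0.289   0.1571] F [ 0.1 -0.7 -2.6] tau [-0.01 -0.    0.01] gap 0.0151 t 17.4
```

The plug is inside the mouth with no contact force. I'll continue down to the ramps.

```bash
python3 -m pendant '{"travel":[[0,0,0.2],[0,0,0.4],[0,0,0.6],[0,0,0.8],[0,0,1.0],[0,0,1.0]],"yaw":[0,0,0,0,0,0],"jaw":[1,1,1,1,1,1]}' >/dev/null; python3 go.py .1385
```

```text
to (array([ 0.19, -0.  ,  1.27]), np.float64(0.002132214761058071)) tz [ 0.0114  0.0136 -0.9998] pos [ 0.5341 -0.2898  0.1513] F [-0.8  1.   9.4] tau [0.26 0.35 0.01] gap 0.0149 t 17.9
```

```bash
python3 -m pendant '{"travel":[[0,0,0.5],[0,0,0.7],[0,0,0.9],[0,0,1.1],[0,0,1.2],[0,0,1.2]],"yaw":[0,0,0,0,0,0],"jaw":[1,1,1,1,1,1]}' >/dev/null; python3 go.py .1385
```

```text
to (array([0.5 , 0.1 , 0.67]), np.float64(0.00234572625816698)) tz [ 0.0194  0.0082 -0.9998] pos [ 0.5365 -0.2911  0.1453] F [-0.7  1.4 13.5] tau [ 0.3   0.59 -0.02] gap 0.0146 t 18.4
```

```bash
python3 -m pendant '{"travel":[[0.1,0,0.4],[0.2,0,0.6],[0.3,0,0.8],[0.3,0,1.0],[0.3,0,1.2],[0.3,0,1.2]],"yaw":[0,0,0,0,0,0],"jaw":[1,1,1,1,1,1]}' >/dev/null; python3 go.py .1385
```

```text
to (array([0.35, 0.15, 0.08]), np.float64(0.002818453327858794)) tz [ 0.0246  0.0042 -0.9997] pos [ 0.5349 -0.291   0.1393] F [-5.   4.1 15.1] tau [0.39 0.72 0.07] gap 0.0149 t 18.9
```

```bash
python3 -m pendant '{"travel":[[0,0,0.4],[0,0,0.7],[0,0,0.9],[0,0,1.0],[0,0,1.0]],"yaw":[0,0,0,0,0],"jaw":[1,1,1,1,1]}' >/dev/null; python3 go.py .1385
```

```text
to (array([ 0.67,  0.16, -0.07]), np.float64(0.0035234198680254014)) tz [ 3.410e-02 -5.000e-04 -9.994e-01] pos [ 0.5376 -0.2916  0.138 ] F [-5.4  5.4 21.8] tau [0.9  0.62 0.05] gap 0.0152 t 19.32
```

```bash
python3 -m pendant '{"travel":[[0.3,0,0.8],[0.5,0,1.2],[0.5,0,1.5],[0.5,0,1.5],[0.5,0,1.5],[0.5,0,1.5]],"yaw":[0,0,0,0,0,0],"jaw":[1,1,1,1,1,1]}' >/dev/null; python3 go.py .1385
```

```text
to (array([ 0.93,  0.21, -0.11]), np.float64(0.0049586757882060795)) tz [ 0.054  -0.0094 -0.9985] pos [ 0.5393 -0.2923  0.1379] F [-5.1  7.8 35.7] tau [1.61 0.72 0.02] gap 0.015 t 19.82
```

Under 36 N it stops firm at z=0.138, which is the expected home height. I'll relax the push and open the jaws.

```bash
python3 -m pendant '{"travel":[[0,0,0],[0,0,0],[0,0,0],[0,0,-0.1],[0,0,-0.1],[0,0,-0.1],[0,0,-0.1],[0,0,-0.1]],"yaw":[0,0,0,0,0,0,0,0],"jaw":[1,1,1.5,2,3,4,4,4]}'; python3 -m pendant '{"travel":[[0,0,-1],[0,0,-3],[0,0,-6],[0,0,-10],[0,0,-14],[0,0,-18],[0,0,-18],[0,0,-18]],"yaw":[0,0,0,0,0,0,0,0],"jaw":[5,5,5,5,5,5,5,5]}'; python3 - <<'E'
from fit2 import *
print(tool()[:3,2].round(4))
for n in("wrist","side","scene"):snap(n,"r1"+n)
g,c=gv("r1wrist")
print(proj(c,[[.53,-.288,.126]]))
E
```

```text
clock: 20.48
position: [0.5392, -0.2924, 0.1387]
tool_rot: [0.325, 3.07, -0.006]
contact_force: [-0.2, 0.2, -0.8]
finger_gap: 0.0402
clock: 21.15
position: [0.5308, -0.2918, 0.324]
tool_rot: [0.324, 3.061, -0.013]
contact_force: [-0.6, 0.4, -0.8]
finger_gap: 0.0495
[ 0.0617 -0.0152 -0.998 ]
[[327.61667528 197.3965792 ]]
```

```bash
python3 - <<'E'
from fit2 import *
g,c=gv("r1wrist")
def pl(p): return np.c_[Q,np.zeros(4)]@(R.from_euler("z",p[5])*R.from_euler("xy",p[3:5])).as_matrix().T+p[:3]
S=[(0,(.06,.25)),(0,(.75,.94)),(1,(.08,.92)),(2,(.06,.25)),(2,(.75,.94)),(3,(.08,.92))]
for sg in (.0005,.2):
    p0=np.array([.531,-.2885,.126,0,0,-.215]);pr=(p0,np.array([.1,.1,.1,sg,sg,.1]))
    p,e,k=gfit(g,c,pl,p0,S,w=(9,5,3),prior=pr);print((p[:3]*1e3).round(1),"tilt",p[3:5].round(4),p[5].round(4),e.round(2),k,proj(c,pl(p)).round(1).tolist())
a=cv2.resize(cv2.imread("pics/r1side.png")[160:300,270:400],None,fx=3,fy=3,interpolation=cv2.INTER_CUBIC)
b=cv2.resize(cv2.imread("pics/r1scene.png")[200:300,185:355],None,fx=2.35,fy=2.35,interpolation=cv2.INTER_CUBIC)
w=cv2.imread("pics/r1wrist.png")[40:310,150:510]
H=np.zeros((600,800,3),np.uint8);H[:420,:390]=a;H[:235,400:400+min(b.shape[1],400)]=b[:235,:400];H[300:300+270,400:760]=w
cv2.imwrite("pics/r1m.png",H)
E
```

```text
[ 536.8 -291.2  120.4] tilt [-0. -0.] -0.2179 0.37 [24, 26, 30, 30, 30, 29] [[369.7, 261.6], [281.2, 261.2], [275.9, 136.3], [376.8, 136.9]]
[ 536.9 -291.3  118.3] tilt [-0.0051 -0.0279] -0.219 0.28 [24, 27, 30, 30, 30, 29] [[369.5, 261.6], [281.0, 261.2], [276.4, 136.2], [376.2, 136.8]]
```

```bash
python3 - <<'E'
from fit2 import *
g,c=gv("c2")
def pl(p): return np.c_[Q,np.zeros(4)]@(R.from_euler("z",p[5])*R.from_euler("xy",p[3:5])).as_matrix().T+p[:3]
S=[(0,(.06,.25)),(0,(.75,.94)),(1,(.08,.92)),(2,(.06,.25)),(2,(.75,.94)),(3,(.08,.92))]
p0=np.array([.534,.2786,.025,0,0,-.115]);pr=(p0,np.array([.1,.1,.1,.2,.2,.1]))
p,e,k=gfit(g,c,pl,p0,S,w=(5,3,2),prior=pr);print((p[:3]*1e3).round(1),"tilt",p[3:5].round(4),p[5].round(4),e.round(2),k)
E
```

```text
[534.1 278.5  23.1] tilt [-0.0017 -0.0362] -0.1086 0.26 [24, 23, 30, 30, 30, 30]
```

View pics/r1m.png

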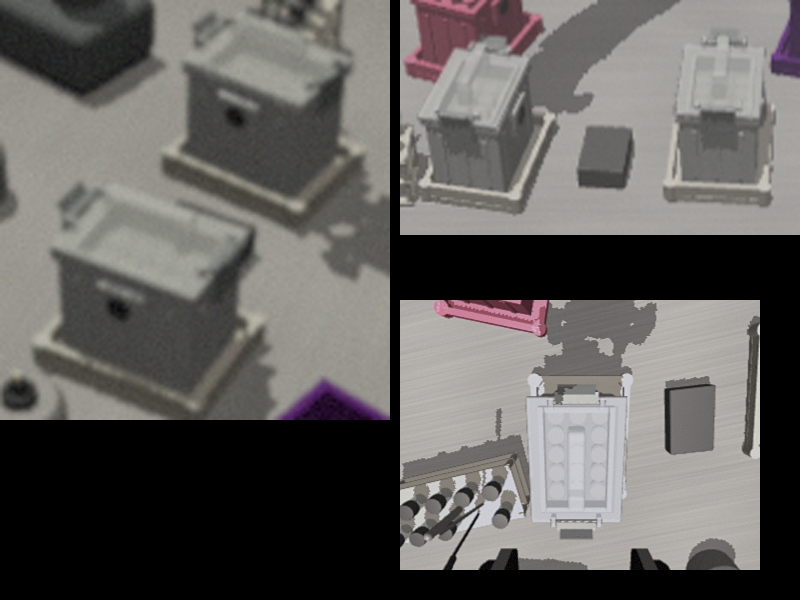

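The last view shows our bucket looking like its sealed partner, with the cap flat on the rim. The fit reads a tilt of -0.028, against a bench reference of -0.036 for a level cap, so it is level to about 0.5°. As insurance that the base-side clip has snapped, I'll press gently with shut fingertips on that end of the bar.

```bash
cat > go2.py <<'E'
from h import *
import sys
s=bot.get_state();print(togo([float(v) for v in sys.argv[1:4]],-.218+np.pi/2),"tz",tool(s)[:3,2].round(3),"pos",np.round(s["position"],4),"F",np.round(s["contact_force"],1),"tau",np.round(s["wrist_torque"],2),"t",round(s["clock"],2))
E
python3 go2.py .5125 -.2858 .18
```

```text
(array([ 2.45,  0.08, 13.6 ]), np.float64(0.006689218383128637)) tz [ 0.052 -0.008 -0.999] pos [ 0.5292 -0.2906  0.3171] F [ 0.3  0.3 -0.7] tau [ 0.    0.05 -0.02] t 21.3
```

```bash
python3 -m pendant '{"travel":[[2.4,0.1,2],[2.4,0.1,6],[2.4,0.1,9],[2.4,0.1,11],[2.4,0.1,12.5],[2.4,0.1,12.8],[2.4,0.1,12.8],[2.4,0.1,12.8]],"yaw":[0,0,0,0,0,0,0,0],"jaw":[3,1,0,0,0,0,0,0]}' >/dev/null; python3 go2.py .5125 -.2858 .163
```

```text
(array([ 0.09, -0.06,  2.45]), np.float64(0.00675967205523853)) tz [ 0.051 -0.007 -0.999] pos [ 0.5123 -0.2853  0.1875] F [ 1.2 -0.6  1.2] tau [ 0.01  0.01 -0.02] t 21.97
```

```bash
python3 -m pendant '{"travel":[[0.1,-0.05,1],[0.1,-0.05,2],[0.1,-0.05,2.6],[0.1,-0.05,3],[0.1,-0.05,3.3],[0.1,-0.05,3.3]],"yaw":[0,0,0,0,0,0],"jaw":[0,0,0,0,0,0]}' >/dev/null; python3 go2.py .5125 -.2858 .161
```

```text
(array([0.24, 0.04, 0.09]), np.float64(0.0071397155174490745)) tz [ 0.059 -0.012 -0.998] pos [ 0.5147 -0.2867  0.1621] F [-5.1  4.5 21.7] tau [0.91 1.06 0.01] t 22.47
```

```bash
python3 -m pendant '{"travel":[[0,0,0.3],[0,0,0.6],[0,0,0.8],[0,0,0.8]],"yaw":[0,0,0,0],"jaw":[0,0,0,0]}' >/dev/null; python3 go2.py .5125 -.2858 .161;  python3 -m pendant '{"travel":[[0,0,-1],[0,0,-3],[0,0,-6],[0,0,-10],[0,0,-14],[0,0,-16],[0,0,-16],[0,0,-16]],"yaw":[0,0,0,0,0,0,0,0],"jaw":[0,1,2,3,4,5,5,5]}' >/dev/null; python3 go2.py .5308 -.2918 .32;
```

```text
(array([0.54, 0.13, 0.07]), np.float64(0.007562207160613177)) tz [ 0.068 -0.018 -0.998] pos [ 0.5174 -0.2882  0.1621] F [-6.   4.2 23.2] tau [0.83 1.   0.  ] t 22.8
(array([-2.39, -0.09,  0.46]), np.float64(0.0075604234519959235)) tz [ 0.071 -0.02  -0.997] pos [ 0.5073 -0.2858  0.3229] F [ 0.8 -0.1 -1. ] tau [ 0.02  0.08 -0.03] t 23.47
```

The base end didn't yield: z stayed at 0.1621 at 23 N. I'll remeasure from the same spot as before, then fit the partner's plate too by moving over it, as a level and height reference.

```bash
python3 -m pendant '{"travel":[[-2.4,0,0.4],[-2.4,0,0.4],[-2.4,0,0.4],[-2.4,0,0.4]],"yaw":[0,0,0,0],"jaw":[5,5,5,5]}' >/dev/null; cat > chk.py <<'E'
from fit2 import *
def pl(p): return np.c_[Q,np.zeros(4)]@(R.from_euler("z",p[5])*R.from_euler("xy",p[3:5])).as_matrix().T+p[:3]
S=[(0,(.06,.25)),(0,(.75,.94)),(1,(.08,.92)),(2,(.06,.25)),(2,(.75,.94)),(3,(.08,.92))]
def chk(n,x,y,a):
    snap("wrist",n);g,c=gv(n);p0=np.array([x,y,.120,0,-.03,a]);pr=(p0,np.array([.1,.1,.1,.2,.2,.2]))
    p,e,k=gfit(g,c,pl,p0,S,w=(8,4,2.5),prior=pr);print(n,(p[:3]*1e3).round(1),"tilt",p[3:5].round(4),p[5].round(4),e.round(2),k,"tz",np.load(f"pics/{n}.npy")[:3,2].round(3),"tool-frame",(np.linalg.inv(np.load(f"pics/{n}.npy"))@[*p[:3],1])[:3].round(3))
E
python3 - <<'E'
from chk import *
chk("s1",.537,-.2912,-.218)
A=cam("scene");B=cam("side");print(tri([ray(A,(323,231)),ray(B,(322,238))])[0])
# partner estimate from c1 plate corners
g,c=gv("c1");P=np.array([onz(c,q,.126) for q in [(302,22),(424,16),(420,186),(308,190)]]);l=P[0]-P[3];print("partner",P.mean(0).round(4),np.arctan2(l[1],l[0]).round(3))
print(togo([P.mean(0)[0]-.006,P.mean(0)[1],.32],np.arctan2(l[1],l[0])+np.pi/2))
E
```

```text
s1 [ 539.4 -291.6  120.4] tilt [-0.0157  0.0103] -0.2199 0.38 [24, 26, 30, 30, 30, 29] tz [ 0.067 -0.018 -0.998] tool-frame [0.004 0.001 0.198]
[ 0.5222849  -0.003662    0.13004027]
partner [ 0.5293 -0.0077  0.126 ] -0.119
(array([ 6.57, 27.51, -0.67]), np.float64(-0.09178486894416027))
```

```bash
python3 -m pendant '{"travel":[[1,4,0],[2,8,0],[3,12,0],[4,16,0],[5,20,0],[6,24,0],[6.5,27.5,-0.6],[6.5,27.5,-0.6]],"yaw":[-0.03,-0.06,-0.09,-0.09,-0.09,-0.09,-0.09,-0.09],"jaw":[5,5,5,5,5,5,5,5]}' >/dev/null;python3 -m pendant '{"travel":[[0,0,0],[0,0,0],[0,0,0]],"yaw":[0,0,0],"jaw":[5,5,5]}' >/dev/null; python3 - <<'E'
from chk import *
for i in range(3):chk(f"t{i}",.5293,-.0077,-.119)
# reread of the sealed one in fixed cameras: plate-corner heights by triangulation is too coarse; check other items unmoved
for n in("scene","side"):
    im,_=snap(n,"e"+n);a=cv2.imread(f"pics/{n}0.png");b=cv2.imread(f"pics/e{n}.png")
    d=cv2.GaussianBlur(cv2.absdiff(a,b).max(2),(0,0),1.5)>45
    k,_,st,ct=cv2.connectedComponentsWithStats(d.astype(np.uint8))
    print(n,[(ct[i].round().astype(int).tolist(),int(st[i,4])) for i in range(1,k) if st[i,4]>25])
E
```

```text
t0 [530.   -6.8 117.7] tilt [ 0.0199 -0.0241] -0.0868 0.17 [23, 23, 30, 30, 30, 29] tz [ 0.071 -0.016 -0.997] tool-frame [ 0.007 -0.002  0.203]
t1 [530.1  -6.8 117.7] tilt [ 0.0254 -0.0208] -0.0871 0.2 [22, 23, 30, 30, 30, 29] tz [ 0.07  -0.016 -0.997] tool-frame [ 0.007 -0.001  0.203]
t2 [530.1  -6.7 117.7] tilt [ 0.0009 -0.0297] -0.0889 0.23 [22, 21, 30, 30, 30, 29] tz [ 0.07  -0.016 -0.997] tool-frame [ 0.007 -0.001  0.203]
scene [([133, 13], 74), ([252, 18], 319), ([155, 58], 562), ([138, 55], 48), ([371, 56], 483), ([308, 54], 75), ([348, 57], 253), ([348, 94], 46), ([367, 111], 827), ([143, 121], 410), ([297, 118], 90), ([351, 133], 56), ([299, 140], 81), ([339, 144], 51), ([373, 152], 883), ([236, 168], 1586), ([332, 186], 64), ([345, 205], 274), ([223, 219], 78), ([214, 235], 372), ([349, 238], 156), ([224, 243], 35), ([421, 278], 200)]
side [([329, 70], 6460), ([458, 11], 2259), ([536, 31], 179), ([506, 40], 99), ([512, 80], 328), ([541, 91], 74), ([503, 223], 9901), ([607, 182], 8626), ([541, 139], 86), ([359, 180], 257), ([377, 190], 93), ([333, 196], 29), ([627, 292], 176), ([599, 323], 700), ([347, 318], 134), ([554, 425], 7675), ([482, 344], 220), ([274, 375], 544), ([620, 391], 205)]
```

The sealed partner reads z=117.7 and tilt_y about -0.025. Ours read 118.3/-0.028, then 120.4/+0.010 while the arm was still settling. I'll settle the arm and remeasure ours over several shots.

```bash
python3 -m pendant '{"travel":[[-1,-4,0],[-2,-8,0],[-3,-12,0],[-4,-16,0],[-5,-20,0],[-6,-24,0],[-6.7,-27.5,0],[-6.7,-27.5,0]],"yaw":[0.03,0.06,0.09,0.09,0.09,0.09,0.09,0.09],"jaw":[5,5,5,5,5,5,5,5]}' >/dev/null;python3 -m pendant '{"travel":[[0,0,0],[0,0,0],[0,0,0],[0,0,0]],"yaw":[0,0,0,0],"jaw":[5,5,5,5]}' >/dev/null; python3 - <<'E'
from chk import *
for i in range(4):chk(f"u{i}",.537,-.2912,-.218)
E
```

```text
u0 [ 539.5 -291.2  121.8] tilt [-0.0376  0.03  ] -0.227 0.2 [23, 23, 30, 30, 30, 30] tz [ 0.067 -0.017 -0.998] tool-frame [ 0.031 -0.004  0.201]
u1 [ 539.3 -291.1  122. ] tilt [-0.0242  0.0179] -0.2216 0.19 [23, 24, 30, 30, 30, 30] tz [ 0.067 -0.017 -0.998] tool-frame [ 0.031 -0.004  0.201]
u2 [ 539.5 -291.1  122.3] tilt [-0.0196  0.0198] -0.2174 0.17 [23, 22, 30, 30, 30, 30] tz [ 0.067 -0.018 -0.998] tool-frame [ 0.031 -0.004  0.201]
u3 [ 539.5 -291.2  122. ] tilt [-0.0105  0.0172] -0.2183 0.24 [23, 21, 30, 30, 30, 30] tz [ 0.067 -0.018 -0.998] tool-frame [ 0.031 -0.004  0.201]
```

The readings disagree: z=122, tilt_y +0.02. The edge fit isn't reliable enough for this, and my viewing budget is spent. Contact is the better gauge, so I'll touch both ends of the bar lightly with shut fingertips and compare the heights. At home the bar top is at 0.161.

```bash
python3 go2.py .5624 -.2969 .178
```

```text
(array([ 0.39, -0.46, 14.67]), np.float64(0.006300447624300931)) tz [ 0.067 -0.018 -0.998] pos [ 0.5573 -0.2906  0.3246] F [-0.5 -0.5 -0. ] tau [ 0.02  0.05 -0.  ] t 26.22
```

```bash
python3 -m pendant '{"travel":[[0.4,-0.4,3],[0.4,-0.4,6],[0.4,-0.4,9],[0.4,-0.4,11.5],[0.4,-0.4,13.5],[0.4,-0.4,14.2],[0.4,-0.4,14.2],[0.4,-0.4,14.2]],"yaw":[0,0,0,0,0,0,0,0],"jaw":[3,1,0,0,0,0,0,0]}' >/dev/null; python3 go2.py .5624 -.2969 .162; python3 -m pendant '{"travel":[[0,0,0.5],[0,0,1],[0,0,1.5],[0,0,2.0],[0,0,2.3],[0,0,2.3]],"yaw":[0,0,0,0,0,0],"jaw":[0,0,0,0,0,0]}' >/dev/null; python3 go2.py .5624 -.2969 .161
```

```text
(array([ 0.12, -0.08,  2.14]), np.float64(0.006814335788634995)) tz [ 0.068 -0.018 -0.998] pos [ 0.5623 -0.296   0.1834] F [ 0.2 -0.   0.8] tau [0.07 0.05 0.02] t 26.88
(array([ 0.17, -0.06,  0.13]), np.float64(0.0068813558337395)) tz [ 0.069 -0.019 -0.997] pos [ 0.5641 -0.2966  0.1624] F [-1.5  1.3  5.7] tau [0.15 0.31 0.03] t 27.38
```

```bash
python3 -m pendant '{"travel":[[0.2,0,0.3],[0.2,0,0.6],[0.2,0,0.9],[0.2,0,1.2],[0.2,0,1.2]],"yaw":[0,0,0,0,0],"jaw":[0,0,0,0,0]}' >/dev/null; python3 go2.py .5624 -.2969 .161; python3 -m pendant '{"travel":[[0,0,-0.5],[0,0,-1],[0,0,-1.5],[0,0,-1.5],[0,0,-1.5]],"yaw":[0,0,0,0,0],"jaw":[0,0,0,0,0]}' >/dev/null; python3 go2.py .5136 -.2861 .175
```

```text
(array([ 0.47, -0.02,  0.06]), np.float64(0.007917852760381372)) tz [ 0.084 -0.026 -0.996] pos [ 0.567  -0.2976  0.162 ] F [-4.5  4.7 27.9] tau [1.14 0.82 0.04] t 27.8
(array([ 5.26, -0.01, -0.41]), np.float64(0.007695046218148871)) tz [ 0.082 -0.025 -0.996] pos [ 0.5652 -0.297   0.1754] F [ 0.1  0.1 -0.1] tau [0.04 0.07 0.  ] t 28.22
```

```bash
python3 -m pendant '{"travel":[[0,0,-0.6],[2,0,-0.8],[4,0,-0.7],[5.2,0,-0.6],[5.2,0,-0.6],[5.2,0,-0.6]],"yaw":[0,0,0,0,0,0],"jaw":[0,0,0,0,0,0]}' >/dev/null; python3 go2.py .5136 -.2861 .161; python3 -m pendant '{"travel":[[0,0,0.4],[0,0,0.8],[0,0,1.2],[0,0,1.6],[0,0,1.9],[0,0,1.9]],"yaw":[0,0,0,0,0,0],"jaw":[0,0,0,0,0,0]}' >/dev/null; python3 go2.py .5136 -.2861 .161
```

```text
(array([ 0.11, -0.01,  1.5 ]), np.float64(0.007087284160333773)) tz [ 0.081 -0.024 -0.996] pos [ 0.5135 -0.2859  0.176 ] F [0.6 0.  0.9] tau [0.   0.08 0.03] t 28.72
(array([0.19, 0.01, 0.12]), np.float64(0.007478967059349806)) tz [ 0.084 -0.027 -0.996] pos [ 0.5154 -0.2866  0.1624] F [-8.1  4.3 17.1] tau [0.89 1.53 0.02] t 29.22
```

Both bar ends touch at z ≈ 0.162, the partner's stated handle height. The cap is level and home. I'll retract and hand in.

```bash
python3 -m pendant '{"travel":[[0,0,-0.5],[0,0,-3],[0,0,-6],[0,0,-10],[0,0,-14],[0,0,-15],[0,0,-15],[0,0,-15]],"yaw":[0,0,0,0,0,0,0,0],"jaw":[0,0,0,0,0,0,0,0]}'; python3 -c "
from rig import bot
print(bot.close_job())"
```

```text
clock: 29.88
position: [0.5036, -0.283, 0.3122]
tool_rot: [0.321, 3.037, -0.029]
contact_force: [0.6, -0.1, -0.1]
finger_gap: 0.0
the job is handed in; nothing more can be done
None
```

I set the loose cap in the open bucket's mouth, pressed it down to a firm stop, let go and handed the job in at 29.9 s with the arm clear. I read the clips as snapped from the heights below; I did not see them directly.

**Pressing force:** The highest vertical reading was about 36 N, during the main press. Later light presses on each end of the handle bar reached at most 28 N, and neither end gave way.

**Last contact check:** Both ends of the handle bar touched at 162 mm above the bench, within 0.4 mm of each other. The task gives 162 mm for the sealed partner's handle top. In the fixed-camera pictures the cap lies flat and looks like the partner's.

**Checks that disagreed or fell short:**
- **Plate height and tilt from the wrist camera:** The fits scattered. The first agreed with the partner, but later ones read about 4 mm higher with an apparent tilt of about 2°. I trusted the contact heights instead.
- **Bucket position:** The cap now sits about 7 mm from where I first measured the mouth, so the bucket probably slid inside its cradle during the press.
- **Arm tilt:** The tool picked up a tilt of 3 to 5° from a joint limit and from sag under load. I removed the first part before gripping the cap, but it built up again during pressing.
- **Other objects:** I compared before and after pictures numerically, but the arm and its shadow differ between them. No shift of another object stood out, but this does not prove none moved.

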